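Brush out the counting cup, hang the brush and lock the tool rack

ROBOT

A 7-joint arm with a two-finger parallel gripper is mounted at the origin on the work surface. World frame = base frame: x ahead of the robot, y to its left, z up, the work surface at z = 0. Lengths are in m, angles in rad, forces in N, time in s.
With the tool pointing down it reaches from about 0.425 to 0.875 m from the base axis. Payload 4.7 kg.
Tool frame: the origin (TCP) lies between the finger pads; the fingertips stand 11 mm ahead of it and the grasp point (between the pads) lies 8 mm behind it; z points along the fingers, y is the line along which they close (so a half turn about z gives the same grasp; the last joint's range is limited). The gripper opens to 87 mm and grips with 3 to 60 N. Pads are 19 mm wide; open, the fingers measure 117 mm over their backs; the gripper's body (75 mm by 190 mm) begins 51 mm behind the grasp point.
Start: joints at [1.315, 0.321, -0.07, 1.45, 0.023, 1.371, -0.057], TCP at [0.173, -0.627, 0.234] pointing down, gripper open.
Joint ranges: [-2.86, 2.86], [-0.3, 2.09], [-1.38, 1.24], [0.06, 2.45], [-1.56, 4.7], [0.09, 2.05], [-2.69, 2.69]. Speed limits (rad/s): [2.57, 2.57, 3.14, 3.14, 3.14, 3.14, 3.14].

INTERFACE

Orientations are given as a rotation vector (axis times angle).
In Python, from bench import ctrl gives the robot as it stands. The module is installed in compiled form; this text tells all that it offers.
- The arm moves only by the shell command python3 -m inch 'ROWS' [FORCE]. ROWS is JSON, a list of rows, each an object with "slide": the shift along the tool's x, y, z scaled (see below), a list of three; "angular": the turn, a rotation vector about the tool's x, y, z scaled (see below), a list of three; "claw": the opening, from -1 (shut) to 1 (fully open). In form: [{"slide": [tx, ty, tz], "angular": [rx, ry, rz], "claw": claw}, ...]. A call has 1 to 10 rows; each row is the pose to reach, as a shift and turn from the pose commanded when the call began, along the tool's axes at that moment; what a row does not reach only later rows make up. The controller multiplies each number of a shift by 0.25 m and each number of a turn by 30 degrees. A row lasts 1/10 s, in which the tool goes at most 50 mm and 8.59 degrees, less where a joint would pass 70% of its speed; a pose out of reach is approached as far as the arm can. A call with a number of a shift or a turn outside -1 to 1 is refused whole. A call with a gripper value outside its range is refused whole. The fingers move at their own pace and stop on an object; FORCE is the grip in N (left out, the last holds). Time passes only in rows, so rows that repeat a pose let the fingers close. It gives the time, the measured TCP pose, the force, the opening and the grip force at its end, in the units of the state.
- ctrl.get_state(): the state, without advancing time (a new reading comes with each control period).
- ctrl.get_image(name): name is "side" or "top"; returns a dict with "color" (420x560x3 uint8, red, green, blue), "depth" (420x560 float32, m along the optical axis (not along the pixel's ray), 0 where there is no reading), "camera_matrix" (3x3 intrinsics, pixels), "dist_coeffs" ([k1, k2, p1, p2, k3] as OpenCV has them; the pictures are not rectified), "extrinsics" (4x4, takes a point from camera to world coordinates). Camera axes: x right, y up, looking along -z (the intrinsics and any distortion apply to the point x, -y, -z); pixel columns grow to the right and rows downward; lengths in m; the calibration is good to about 2 mm. A picture is of the moment at which its call begins.
- ctrl.close_job(): hands the job in; it is judged then, once.
Trained networks look in the newest picture that a camera, given by its name, has taken for a name from the list of things; names that differ only in an ending like _2 or _b are one class to them, and where a whole thing is asked for, a point or a joint stands for the part that bears it (a point fixed in the world has none). Each returns a list of dicts, best first, with "confidence" (0 to 1); they miss things now and then, are a little off and sometimes report something else, mostly with a low value. They report only what shows in the picture. A call takes as long as a camera call. They do not tell look-alikes from the thing itself.
- ctrl.find_in(query, camera): "bbox" ([centre column, centre row, width, height] in pixels, round what is visible of it).
- ctrl.outline_of(query, camera): "mask" (420x560 bool, what is visible of it) and "bbox" ([centre column, centre row, width, height] in pixels, round what is visible of it).
The state is a dict: "time": time; "joint_positions": joint angles; "qd": joint speeds; "joint_torque": joint torques, N m; "position": TCP position; "tool_rot": TCP orientation; "ft_force": force on the tool from outside, world axes, zero at the start; "torque": the same for the moment, N m; "grip_width": opening from 0.0 (shut) to 1.0 (fully open); "grip_force": force on a finger pad.
Only numpy, scipy, OpenCV 4.12 (cv2) and the standard library are available. Lean on these libraries where they do the work, as an engineer would, in place of code of your own. Each camera call takes 0.05 s, during which the arm holds its last target. There are 200 camera calls.

TASK

Take the long brush out of its pot and brush out the tall steel counting cup with two full strokes: down to the bottom and up until the bristle head is about half out of the cup, then down and up the same way once more, leaving the cup standing where it is. Hang the brush by its collar in the free slot of the tool rack, the one above the small round rubber dish, and let go of it; then swing the keeper bar fully shut across the slots until it has snapped past its detent ball. The two tools already in the rack stay hanging in their slots.

Things in the scene. Friction and masses are not known exactly. Their poses are not given: they have to be found in the camera images.
- brush: Round upright tube brush, 195 mm long, 90 g, standing loose in the pot. Origin: centre of its flat lower end, z up the shaft. From the lower end: stiff dark bristle head 30 mm diameter (drawn 33), 0 to 65 mm; steel shaft 8 mm diameter to 125; steel collar 26 mm diameter, 125 to 131; pale wooden handle 18 mm diameter, 131 to 195, to be gripped from above.
- pot: Grey plastic brush pot, loose, 400 g, low and round: 54 mm wide at the foot, 48 at the rim, 40 mm high, inner floor 6 mm above its origin, mouth 40 mm wide. Origin: centre of the underside. The brush starts in it. Pot and cup may stand in each other's places.
- cup: Tall round steel counting cup, open at the top, loose, 400 g: 69 mm outside diameter, 62 mm inside, 100 mm high, inner floor 5 mm above its origin. Origin: centre of the underside, z up.
- rack: Grey steel tool rack fixed to the counter, turned by up to 10 deg. Origin: centre of its underside; its open front faces its own -x (the robot), y is left. A comb plate 8 mm thick, 260 mm wide, top face 150 mm up, has 3 slots 15 mm wide at y = -58, 0, +58 mm, open to the front (front edge x = -22, end wall x = +7 mm). Base 6 mm thick. Above the plate: only pivot, keeper bar, detent ball.
- rack_slots (a point): Point on the rack's plate at the middle slot's hanging axis (rack x = 0, y = 0, z = 150 mm). Tools hang with their axis at rack x = 0: brought in from the front, shaft in the slot and collar just above the plate, then lowered until the collar rests on the plate; the brush's lower end then hangs 25 mm above the counter.
- dish: Small black rubber dish, flat, 42 mm diameter, 4 mm thick, lying on the rack's base straight below the one free slot (any of the three). Origin: centre of its underside, on the free slot's hanging axis.
- file: Round file hanging loose in one of the other slots: dark 13 mm round blade, 26 mm collar, pale wooden handle 16 mm diameter. Origin: centre of its lower end, 30 mm above the counter; handle top 216 mm above the counter.
- nutdriver: Nut driver hanging loose in one of the other slots: 20 mm round steel socket, 26 mm collar, black handle 18 mm diameter. Origin: centre of its lower end, 40 mm above the counter; handle top 216 mm above the counter.
- keeper (a joint): Keeper bar's angle about its upright pivot, rad: 0 shut at its stop, along the slots' front (to rack -y); grows as it opens, clockwise from above; at 1.57 it points to rack -x, to the robot. Starts at 1.5 to 2.1, stays where left (friction 0.06 N m). The sprung detent ball resists between about 0.13 and 0.02, up to about 7 N at the knob; below 0.015 it has snapped behind the bar.
- keeper_knob (a point): Middle of the black round upright knob on the bar's free end, 187 mm above the counter, 215 mm from the pivot axis. Knob 14 mm diameter, from 168 to 205 mm above the counter. Bar shut: it stands at x = -35, y = -115 mm in the rack's frame. The aluminium bar below it is 12 by 12 mm, from 156 to 168 mm above the counter.
- keeper_pivot (a point): Point on the bar's pivot axis at the bar's mid height (162 mm above the counter), fixed to the rack at x = -35, y = +100 mm in its frame. The pivot's top is 174 mm above the counter.
Things that resemble listed ones, but are neither listed nor needed, are in the scene too. Leave any orange look-alike of the brush alone.

How it is judged:
By the outcome, as a careful person would: the job done as asked, in the order asked, and still so for the second after the job is handed in, with the robot touching nothing.
It also fails if it takes over 72 s, if anything falls off the work surface, if the arm or the gripper's body presses on something with over 40 N, if the wrist force passes 120 N, or if a joint passes its speed limit or range.

## Working session

There is one attempt and no reset: what is moved stays moved. The work goes in short steps, Python scripts to look and compute and a shell command to move; the robot and the scene stay as the last step left them, time stands still between calls to the robot, and variables do not carry over. Pictures are saved under pics/ and viewed, at most 10 in all, crops included, and the job is handed in when it is done.

```bash
ls; mkdir -p pics; python3 - <<'E'
from bench import ctrl
import cv2,numpy as np
s=ctrl.get_state()
for k,v in s.items(): print(k,v)
ims=[]
for c in("top","side"):
    d=ctrl.get_image(c); np.savez(f"{c}0.npz",**d)
    cv2.imwrite(f"pics/{c}0.png",d["color"][:,:,::-1])
    print(c,d["camera_matrix"],d["dist_coeffs"],d["extrinsics"])
    for q in["brush","pot","cup","rack","dish","file","nutdriver","keeper_knob","keeper_pivot","keeper"]:
        try: print(q,[(round(r["confidence"],2),np.round(r["bbox"],1).tolist()) for r in ctrl.find_in(q,c)])
        except Exception as e: print(q,e)
E
```

```text
pics
time 0.0
joint_positions [ 1.31506691  0.32181667 -0.07008518  1.45166837  0.022585    1.37079065
 -0.05687477]
qd [-0.00044483 -0.00053476  0.00168998 -0.00020867 -0.00067057  0.00067545
  0.00047156]
joint_torque [-5.15162956e-04 -4.91284740e+01 -4.04338818e-01 -3.12529600e+01
 -6.37514004e-02  4.35996673e-02  1.70881508e-04]
position [ 0.17308588 -0.62598263  0.23246892]
tool_rot [-3.11118413e+00 -4.22394005e-01  5.29232632e-04]
ft_force [ 0.11826709  0.2587323  -0.25531209]
torque [-0.00921224 -0.02190149 -0.03517365]
grip_force 0.0
grip_width 1.0005466410966182
top [[384.70975448   0.         287.01764449]
 [  0.         384.70975448 213.76350234]
 [  0.           0.           1.        ]] [-0.03352454  0.          0.          0.          0.        ] [[-0.00841526  0.98381707 -0.17897807  0.4418993 ]
 [-0.99970604 -0.01234712 -0.02086578 -0.08088062]
 [-0.02273797  0.17874986  0.98363178  0.83963299]
 [ 0.          0.          0.          1.        ]]
brush [(0.96, [452.7, 245.6, 51.4, 24.1]), (0.69, [407.6, 277.2, 43.7, 22.6]), (0.65, [409.5, 225.3, 39.3, 21.6])]
pot [(0.6
[... 616 characters left out ...]
 0.        ] [[ 0.55261215 -0.72699777  0.40754638  0.92084046]
 [ 0.83342544  0.48477119 -0.26532795 -0.29922731]
 [-0.00467392  0.48628297  0.87378889  0.84741542]
 [ 0.          0.          0.          1.        ]]
brush [(0.87, [177.0, 246.6, 32.4, 43.6]), (0.71, [126.3, 259.1, 38.1, 45.5]), (0.58, [154.5, 210.4, 27.2, 45.6])]
pot [(0.87, [184.8, 265.4, 22.5, 24.0])]
cup [(0.72, [229.8, 196.8, 40.3, 43.3])]
rack [(0.68, [360.9, 170.6, 134.1, 202.1])]
dish []
file [(0.65, [366.6, 179.5, 11.6, 25.8])]
nutdriver [(0.67, [341.0, 194.0, 15.2, 22.0]), (0.66, [187.8, 267.4, 18.9, 22.9])]
keeper_knob [(0.72, [360.1, 111.4, 70.7, 84.8])]
keeper_pivot []
keeper [(0.62, [359.8, 112.6, 64.1, 81.4])]
```

```bash
python3 - <<'E'
import cv2
for c in("top","side"):
    im=cv2.imread(f"pics/{c}0.png"); cv2.imwrite(f"pics/{c}0b.png",cv2.resize(im,(784,588),interpolation=cv2.INTER_CUBIC))
E
```

```text
(no output)
```

View pics/top0b.png

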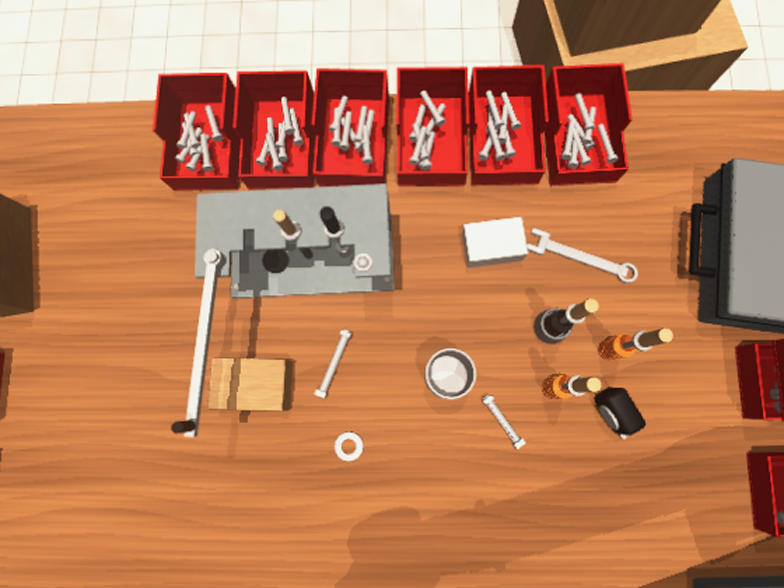

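View pics/side0b.png

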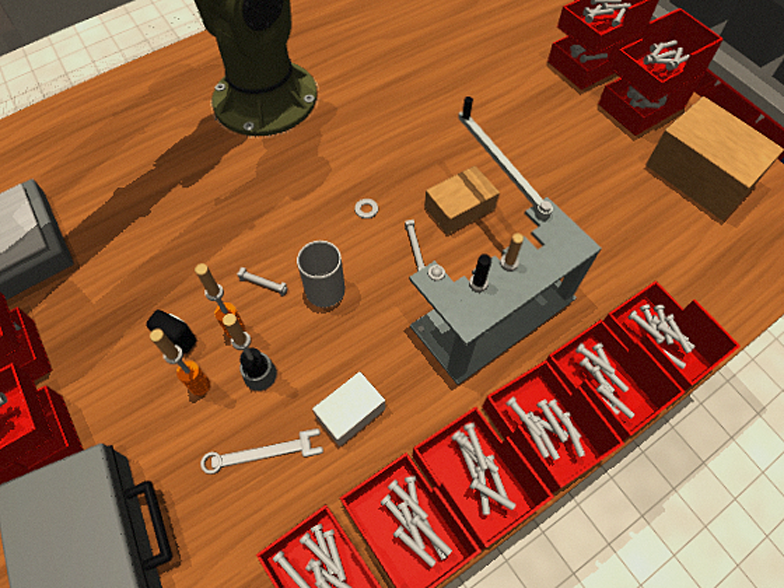

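The top view shows the rack at upper left, with its pivot at (212,257) and knob at (183,428). The file (285,218) and nut driver (330,217) hang in the middle and right slots. The dish is at (275,260), so the left slot is free. The dark brush stands in the pot at (555,325), with orange look-alikes at (618,347) and (555,385), and the cup is at (450,373). The side view agrees: pot (257,370), cup (320,272).

Next I measure positions from depth.

```bash
cat > h.py <<'E'
import numpy as np,cv2
from scipy.optimize import least_squares
def cloud(d):
    """world xyz (HxWx3) of a picture, nan without reading"""
    h,w=d["depth"].shape
    u,v=np.meshgrid(np.arange(w),np.arange(h))
    p=cv2.undistortPoints(np.stack([u,v],-1).reshape(-1,1,2).astype(float),d["camera_matrix"],d["dist_coeffs"]).reshape(h,w,2)
    z=np.where(d["depth"]>0,d["depth"],np.nan)
    c=np.stack([p[...,0]*z,-p[...,1]*z,-z],-1)
    E=d["extrinsics"]; return c@E[:3,:3].T+E[:3,3]
def near(P,xy,r,z0,z1):
    q=P.reshape(-1,3); m=(np.hypot(q[:,0]-xy[0],q[:,1]-xy[1])<r)&(q[:,2]>z0)&(q[:,2]<z1)
    return q[m]
def circ(q,r):
    """centre of a circle of known radius through the xy of q"""
    s=least_squares(lambda c:np.hypot(q[:,0]-c[0],q[:,1]-c[1])-r,q[:,:2].mean(0),loss="soft_l1",f_scale=.002)
    return s.x,np.sqrt(np.mean(s.fun**2))
E
python3 - <<'E'
from h import *
C={c:cloud(np.load(c+"0.npz")) for c in("top","side")}
s=560/784
for c,n,px in[("top","brushtop",(590,305)),("top","or1",(664,335)),("top","or2",(595,384)),("top","cupin",(450,373)),("top","pivot",(212,257)),("top","knob",(178,427)),("top","knob2",(190,427)),("top","filetop",(281,215)),("top","nuttop",(327,212)),("top","dish",(275,260)),("top","base",(230,210)),("top","white",(363,262)),
 ("side","brushtop",(232,320)),("side","cuprim",(320,248)),("side","pivot",(545,209)),("side","knob",(468,100)),("side","filetop",(516,237)),("side","nuttop",(484,258)),("side","plate",(540,260)),("side","or1",(158,335)),("side","or2",(204,268))]:
    u,v=int(px[0]*s),int(px[1]*s); p=C[c][v-2:v+3,u-2:u+3].reshape(-1,3)
    print(c,n,np.round(C[c][v,u],4),np.round(np.nanmedian(p,0),4))
E
```

```text
top brushtop [ 0.5496 -0.2919  0.2019] [ 0.5496 -0.2919  0.2017]
top or1 [ 0.5121 -0.3802  0.1961] [ 0.5122 -0.3807  0.1956]
top or2 [ 0.4552 -0.2934  0.1978] [ 0.4552 -0.2943  0.1955]
top cupin [ 0.4787 -0.1352  0.0057] [ 0.4787 -0.1353  0.0059]
top pivot [0.6225 0.1785 0.1745] [0.6226 0.1786 0.1745]
top knob [0.409  0.1956 0.2048] [0.4091 0.1955 0.2054]
top knob2 [0.4081 0.1899 0.1866] [0.4081 0.1898 0.1866]
top filetop [0.6628 0.0802 0.2163] [0.6628 0.0801 0.2163]
top nuttop [0.6643 0.0231 0.2192] [0.6655 0.0235 0.2162]
top dish [0.6611 0.1403 0.0092] [0.6609 0.14   0.0105]
top base [0.6938 0.167  0.1493] [0.6938 0.1671 0.1497]
top white [ 0.616  -0.0157  0.1591] [ 0.616  -0.0157  0.1585]
side brushtop [ 0.5497 -0.2907  0.1989] [ 0.5497 -0.2907  0.1998]
side cuprim [ 0.4458 -0.1138  0.0804] [ 0.4458 -0.1138  0.0804]
side pivot [0.6272 0.176  0.1719] [0.6272 0.176  0.1716]
side knob [0.4092 0.1963 0.2045] [0.4086 0.1971 0.204 ]
side filetop [0.6603 0.0796 0.2174] [0.6589 0.081  0.2151]
side nuttop [0.6612 0.0243 0.2148] [0.6612 0.0243 0.2149]
side plate [0.6809 0.1251 0.148 ] [0.6809 0.1238 0.1496]
side or1 [ 0.5135 -0.3806  0.1938] [ 0.5133 -0.3806  0.1932]
side or2 [ 0.4545 -0.2882  0.1927] [ 0.4547 -0.2882  0.1935]
```

```bash
python3 - <<'E'
from h import *
C={c:cloud(np.load(c+"0.npz")) for c in("top","side")}
for n,xy,R,z0,z1 in[("brush",(.5495,-.291),.014,.197,.206),("file",(.662,.08),.013,.213,.22),("nut",(.664,.0235),.013,.212,.22),("pivot",(.6235,.178),.016,.172,.178),("knob",(.408,.196),.012,.202,.208),("dish",(.66,.14),.03,.0085,.013)]:
    for c in C:
        q=near(C[c],xy,R,z0,z1)
        if len(q)>3:
            e=cv2.minEnclosingCircle((q[:,:2]*1000).astype(np.float32)); print(n,c,len(q),np.round(q.mean(0),4),np.round(np.array(e[0])/1000,4),round(e[1],1))
for c in C:
    # cup: rim and outside
    q=near(C[c],(.478,-.135),.05,.094,.104); print("cup rim",c,len(q),circ(q,.033),q[:,2].mean())
    q=near(C[c],(.478,-.135),.05,.01,.09); r=np.hypot(*(q[:,:2]-circ(near(C[c],(.478,-.135),.05,.094,.104),.033)[0]).T)
    q=q[r>.0328]; print(" outer",len(q),circ(q,.0345) if len(q)>10 else '')
    q=near(C[c],(.5495,-.291),.012,.14,.195); print("handle",len(q),circ(q,.009))
    q=near(C[c],(.5495,-.291),.035,.036,.043); print("pot rim",len(q),circ(q,.022))
    q=near(C[c],(.5495,-.291),.035,.05,.066); print("bristle",len(q),circ(q,.0165))
    q=near(C[c],(.66,.08),.2,.1465,.1525); f=cv2.minAreaRect((q[:,:2]*1000).astype(np.float32)); print("plate",c,len(q),f,q[:,2].mean())
# plate map in top view
d=C["top"]; q=near(d,(.66,.08),.2,.1465,.1525)
g=np.zeros((60,160),int)
ix=((q[:,0]-.60)/.002).astype(int); iy=((.23-q[:,1])/.002).astype(int)
ok=(ix>=0)&(ix<60)&(iy>=0)&(iy<160); g[ix[ok],iy[ok]]=255
cv2.imwrite("pics/plate.png",cv2.resize(g[::-1].astype(np.uint8),None,fx=4,fy=4,interpolation=0))
E
```

```text
brush top 91 [ 0.5485 -0.2932  0.2015] [ 0.5485 -0.2936] 8.8
brush side 76 [ 0.549  -0.2928  0.1995] [ 0.5485 -0.2922] 9.3
file top 65 [0.6623 0.0809 0.2163] [0.6621 0.081 ] 7.7
file side 40 [0.6611 0.0824 0.2153] [0.6606 0.0827] 8.1
nut top 84 [0.6638 0.0228 0.2162] [0.6648 0.0228] 9.1
nut side 65 [0.664  0.0244 0.2148] [0.6635 0.0245] 8.8
pivot top 66 [0.6241 0.1804 0.1744] [0.6243 0.1804] 8.6
pivot side 34 [0.6239 0.1807 0.1735] [0.6241 0.1805] 8.1
knob top 62 [0.4093 0.1959 0.2049] [0.4093 0.1963] 7.6
knob side 24 [0.4088 0.1968 0.2039] [0.4078 0.1961] 8.5
dish top 247 [0.6586 0.1389 0.0102] [0.6585 0.1397] 28.6
cup rim top 181 (array([ 0.47380029, -0.12958638]), np.float64(0.001245915385055895)) 0.09999145799242319
 outer 11 (array([ 0.47480077, -0.12933001]), np.float64(0.0001404755599410543))
handle 107 (array([ 0.54888496, -0.2940871 ]), np.float64(0.00042839741228375803))
pot rim 113 (array([ 0.5487775 , -0.29371917]), np.float64(0.002574388543771246))
bristle 32 (array([ 0.54890163, -0.29394545]), np.float64(0.0003137077101546011))
plate top 5559 ((660.8855590820312, 82.17823791503906), (128.24720764160156, 262.7987365722656), 1.7675137519836426) 0.15033457282135193
cup rim side 178 (array([ 0.47373309, -0.12944182]), np.float64(0.001285310377566406)) 0.0980084438132287
 outer 442 (array([ 0.47305365, -0.12914136]), np.float64(0.0009986145524630678))
handle 138 (array([ 0.54796049, -0.29259038]), np.float64(0.0005250974661402154))
pot rim 111 (array([ 0.54748681, -0.29320149]), np.float64(0.0029167135277881457))
bristle 39 (array([ 0.54816563, -0.29235576]), np.float64(0.000609777204204417))
plate side 4608 ((650.1997680664062, 82.40089416503906), (145.87188720703125, 261.1400146484375), 2.011446952819824) 0.1491636900364884
```

```bash
cat > p.py <<'E'
"""p.py x y z [yaw_deg of tool y]: what remains to the target, in the units of a row"""
import sys,numpy as np
from scipy.spatial.transform import Rotation as R
from bench import ctrl
s=ctrl.get_state(); p=np.array(s["position"]); r=R.from_rotvec(s["tool_rot"])
a=[float(v) for v in sys.argv[1:]]
yaw=np.radians(a[3] if len(a)>3 else 2.0)
y=np.array([np.cos(yaw),np.sin(yaw),0]); z=np.array([0,0,-1.]); G=R.from_matrix(np.c_[np.cross(y,z),y,z])
print("t",round(s["time"],2),"pos",np.round(p,4),"F",np.round(s["ft_force"],1),"grip",round(s["grip_width"]*87,1),round(s["grip_force"],1))
print("slide",np.round(r.inv().apply(np.array(a[:3])-p)/.25,3),"angular",np.round(np.degrees((r.inv()*G).as_rotvec())/30,3),"q",np.round(s["joint_positions"],2))
E
python3 p.py 0.5485 -0.2934 0.25; python3 - <<'E'
from h import *
d=cloud(np.load("top0.npz")); q=d.reshape(-1,3)
for n,(x0,x1,y0,y1) in dict(block=(.35,.6,.1,.17),case=(.2,.75,-.62,-.42)).items():
    m=(q[:,0]>x0)&(q[:,0]<x1)&(q[:,1]>y0)&(q[:,1]<y1)&(q[:,2]>.02); k=q[m]; print(n,k.min(0).round(3),k.max(0).round(3))
E
```

```text
t 1.1 pos [ 0.1732 -0.6265  0.2336] F [0.9 0.3 0.3] grip 87.3 0.0
slide [ 1.802 -0.884 -0.066] angular [ 0.     0.    -2.551] q [ 1.32  0.32 -0.07  1.45  0.02  1.37 -0.06]
block [0.424 0.108 0.02 ] [0.5   0.17  0.054]
case [ 0.245 -0.62   0.02 ] [ 0.75  -0.496  0.113]
```

```bash
python3 -m inch '[{"slide":[0.2,-0.1,-0.07],"angular":[0,0,-0.2],"claw":0},{"slide":[0.4,-0.2,-0.1],"angular":[0,0,-0.4],"claw":0},{"slide":[0.6,-0.3,-0.1],"angular":[0,0,-0.6],"claw":0},{"slide":[0.8,-0.4,-0.1],"angular":[0,0,-0.8],"claw":0},{"slide":[0.9,-0.44,-0.1],"angular":[0,0,-0.85],"claw":0},{"slide":[0.9,-0.44,-0.1],"angular":[0,0,-0.85],"claw":0},{"slide":[0.9,-0.44,-0.1],"angular":[0,0,-0.85],"claw":0}]'; python3 p.py 0.5485 -0.2934 0.26
```

```text
time: 1.8
position: [0.3625, -0.459, 0.2589]
tool_rot: [2.94, 1.105, 0.0]
ft_force: [-0.6, -0.7, 0.1]
grip_width: 0.519
grip_force: 0.0
t 1.8 pos [ 0.3625 -0.459   0.2589] F [-0.6 -0.7  0.1] grip 45.2 0.0
slide [ 0.996 -0.008 -0.005] angular [ 1.000e-03  0.000e+00 -1.693e+00] q [ 1.09  0.18 -0.27  1.57  0.05  1.39 -0.03]
```

```bash
python3 -m inch '[{"slide":[0.2,0,0],"angular":[0,0,-0.2],"claw":0},{"slide":[0.4,0,0],"angular":[0,0,-0.4],"claw":0},{"slide":[0.6,0,0],"angular":[0,0,-0.6],"claw":0},{"slide":[0.8,0,0],"angular":[0,0,-0.8],"claw":0},{"slide":[0.99,-0.01,0],"angular":[0,0,-0.85],"claw":0},{"slide":[0.99,-0.01,0],"angular":[0,0,-0.85],"claw":0},{"slide":[0.99,-0.01,0],"angular":[0,0,-0.85],"claw":0}]' >/dev/null; python3 -m inch '[{"slide":[0,0,0],"angular":[0,0,-0.3],"claw":0},{"slide":[0,0,0],"angular":[0,0,-0.6],"claw":0},{"slide":[0,0,0],"angular":[0,0,-0.84],"claw":0},{"slide":[0,0,0],"angular":[0,0,-0.84],"claw":0},{"slide":[0,0,0],"angular":[0,0,-0.84],"claw":0}]' >/dev/null;  python3 p.py 0.5485 -0.2934 0.166
```

```text
t 3.0 pos [ 0.5447 -0.2988  0.2584] F [ 0.   0.5 -0.5] grip 43.4 0.0
slide [0.022 0.016 0.37 ] angular [-0.001  0.002 -0.025] q [ 0.87  0.29 -0.51  1.48  0.14  1.41  0.38]
```

```bash
python3 -m inch '[{"slide":[0.022,0.016,0],"angular":[0,0,-0.025],"claw":0},{"slide":[0.022,0.016,0],"angular":[0,0,-0.025],"claw":0},{"slide":[0.022,0.016,0],"angular":[0,0,-0.025],"claw":0}]' >/dev/null;  python3 p.py 0.5485 -0.2934 0.166
```

```text
t 3.3 pos [ 0.5501 -0.2904  0.2586] F [ 0.1 -1.2  0.4] grip 43.5 0.0
slide [-0.012 -0.007  0.371] angular [0.    0.    0.014] q [ 0.86  0.29 -0.52  1.47  0.14  1.41  0.38]
```

```bash
python3 -m inch '[{"slide":[-0.012,-0.006,0.1],"angular":[0,0,0.014],"claw":0},{"slide":[-0.012,-0.006,0.2],"angular":[0,0,0.014],"claw":0},{"slide":[-0.012,-0.006,0.3],"angular":[0,0,0.014],"claw":0},{"slide":[-0.012,-0.006,0.37],"angular":[0,0,0.014],"claw":0},{"slide":[-0.012,-0.006,0.37],"angular":[0,0,0.014],"claw":0},{"slide":[-0.012,-0.006,0.37],"angular":[0,0,0.014],"claw":0}]' >/dev/null;  python3 p.py 0.5485 -0.2934 0.166
```

```text
t 3.9 pos [ 0.5487 -0.2939  0.1664] F [ 0.6 -0.   0.9] grip 43.9 0.0
slide [ 0.002 -0.001  0.002] angular [ 0.     0.    -0.001] q [ 0.86  0.34 -0.51  1.6   0.17  1.25  0.36]
```

```bash
python3 -m inch '[{"slide":[0,0,0],"angular":[0,0,0],"claw":-1},{"slide":[0,0,0],"angular":[0,0,0],"claw":-1},{"slide":[0,0,0],"angular":[0,0,0],"claw":-1},{"slide":[0,0,0],"angular":[0,0,0],"claw":-1},{"slide":[0,0,0],"angular":[0,0,0],"claw":-1},{"slide":[0,0,0],"angular":[0,0,0],"claw":-1},{"slide":[0,0,0],"angular":[0,0,0],"claw":-1}]' 35 >/dev/null;  python3 p.py 0.5485 -0.2934 0.3
```

```text
t 4.6 pos [ 0.5488 -0.294   0.1665] F [ 0.6 -0.8  2.1] grip 17.4 35.0
slide [ 0.002 -0.001 -0.534] angular [ 0.001  0.001 -0.   ] q [ 0.86  0.34 -0.51  1.6   0.17  1.24  0.36]
```

```bash
python3 -m inch '[{"slide":[0,0,-0.04],"angular":[0,0,0],"claw":-1},{"slide":[0,0,-0.1],"angular":[0,0,0],"claw":-1},{"slide":[0,0,-0.2],"angular":[0,0,0],"claw":-1},{"slide":[0,0,-0.3],"angular":[0,0,0],"claw":-1},{"slide":[0,0,-0.4],"angular":[0,0,0],"claw":-1},{"slide":[0,0,-0.47],"angular":[0,0,0],"claw":-1},{"slide":[0,0,-0.5],"angular":[0,0,0],"claw":-1},{"slide":[0,0,-0.5],"angular":[0,0,0],"claw":-1},{"slide":[0,0,-0.5],"angular":[0,0,0],"claw":-1}]' >/dev/null;  python3 p.py 0.4737 -0.1294 0.29
python3 - <<'E'
from bench import ctrl; from h import *
for c in("top","side"):
    d=ctrl.get_image(c); np.savez(f"{c}1.npz",**d); cv2.imwrite(f"pics/{c}1.png",d["color"][:,:,::-1])
    P=cloud(d)
    for z0,z1,r in[(.13,.185,.0165),(.20,.245,.004)]:
        q=near(P,(.5488,-.294),.03,z0,z1); print(c,z0,len(q),circ(q,r) if len(q)>5 else "")
    q=near(P,(.5488,-.294),.03,.08,.3); print("low",np.sort(q[:,2])[:5] if len(q) else "")
    q=near(P,(.5488,-.294),.02,.245,.27);print("collar z",np.percentile(q[:,2],[5,50,95]) if len(q) else "")
    q=near(P,(.5488,-.294),.035,.036,.043); print("pot rim",len(q),circ(q,.022) if len(q)>5 else "")
E
```

```text
t 5.5 pos [ 0.5481 -0.2937  0.2903] F [ 1.  -0.9 -2. ] grip 17.0 35.0
slide [ 0.667 -0.275  0.002] angular [-0.002 -0.001 -0.   ] q [ 0.86  0.28 -0.52  1.42  0.14  1.48  0.38]
top 0.13 182 (array([ 0.54804464, -0.29381138]), np.float64(0.0005699765394505129))
top 0.2 34 (array([ 0.54785518, -0.29365534]), np.float64(0.00030527797996159013))
low [0.12949482 0.12960641 0.13170989 0.13180084 0.13182137]
collar z [0.25723385 0.26137691 0.26676355]
pot rim 104 (array([ 0.54834663, -0.29296388]), np.float64(0.0011903175371201836))
side 0.13 254 (array([ 0.54632207, -0.29205546]), np.float64(0.0008472433534346252))
side 0.2 3 
low [0.12758951 0.12762732 0.12798001 0.12798596 0.128076  ]
collar z 
pot rim 116 (array([ 0.54913159, -0.29318087]), np.float64(0.0013342175811430666))
```

```bash
python3 -m inch '[{"slide":[0.05,-0.02,0],"angular":[0,0,0],"claw":-1},{"slide":[0.15,-0.06,0],"angular":[0,0,0],"claw":-1},{"slide":[0.27,-0.11,0],"angular":[0,0,0],"claw":-1},{"slide":[0.4,-0.165,0],"angular":[0,0,0],"claw":-1},{"slide":[0.52,-0.215,0],"angular":[0,0,0],"claw":-1},{"slide":[0.61,-0.25,0],"angular":[0,0,0],"claw":-1},{"slide":[0.66,-0.27,0],"angular":[0,0,0],"claw":-1},{"slide":[0.668,-0.275,0],"angular":[0,0,0],"claw":-1},{"slide":[0.668,-0.275,0],"angular":[0,0,0],"claw":-1},{"slide":[0.668,-0.275,0],"angular":[0,0,0],"claw":-1}]' >/dev/null;  python3 p.py 0.4737 -0.1294 0.165
```

```text
t 6.6 pos [ 0.4741 -0.1307  0.2908] F [ 0.8  0.5 -1.5] grip 17.1 35.0
slide [ 0.005 -0.001  0.503] angular [-0.     0.    -0.004] q [ 0.83 -0.02 -0.6   1.72 -0.01  1.44  0.26]
```

```bash
python3 -m inch '[{"slide":[0.004,0,0.05],"angular":[0,0,0],"claw":-1},{"slide":[0.004,0,0.13],"angular":[0,0,0],"claw":-1},{"slide":[0.004,0,0.22],"angular":[0,0,0],"claw":-1},{"slide":[0.004,0,0.31],"angular":[0,0,0],"claw":-1},{"slide":[0.004,0,0.4],"angular":[0,0,0],"claw":-1},{"slide":[0.004,0,0.46],"angular":[0,0,0],"claw":-1},{"slide":[0.004,0,0.49],"angular":[0,0,0],"claw":-1},{"slide":[0.004,0,0.498],"angular":[0,0,0],"claw":-1},{"slide":[0.004,0,0.498],"angular":[0,0,0],"claw":-1},{"slide":[0.004,0,0.498],"angular":[0,0,0],"claw":-1}]';  python3 p.py 0.4737 -0.1294 0.2285
```

```text
time: 7.6
position: [0.4744, -0.1285, 0.1671]
tool_rot: [2.182, 2.259, 0.001]
ft_force: [-0.1, -0.8, -0.7]
grip_width: 0.199
grip_force: 35.0
t 7.6 pos [ 0.4744 -0.1285  0.1671] F [-0.1 -0.8 -0.7] grip 17.3 35.0
slide [-0.004 -0.003 -0.246] angular [ 0.002  0.001 -0.001] q [ 0.81  0.06 -0.61  1.9   0.04  1.19  0.22]
```

```bash
python3 -m inch '[{"slide":[-0.002,-0.001,0.008],"angular":[0,0,0],"claw":-1},{"slide":[-0.002,-0.001,0.01],"angular":[0,0,0],"claw":-1},{"slide":[-0.002,-0.001,0.01],"angular":[0,0,0],"claw":-1}]';  python3 p.py 0.4737 -0.1294 0.2285
```

```text
time: 7.9
position: [0.4746, -0.129, 0.1655]
tool_rot: [2.181, 2.258, 0.001]
ft_force: [0.2, 0.4, 5.0]
grip_width: 0.2
grip_force: 35.0
t 7.9 pos [ 0.4746 -0.129   0.1655] F [0.2 0.4 5. ] grip 17.4 35.0
slide [-0.002 -0.003 -0.252] angular [ 0.004  0.002 -0.   ] q [ 0.81  0.06 -0.61  1.91  0.04  1.18  0.22]
```

```bash
python3 -m inch '[{"slide":[-0.002,-0.003,-0.03],"angular":[0,0,0],"claw":-1},{"slide":[-0.002,-0.003,-0.09],"angular":[0,0,0],"claw":-1},{"slide":[-0.002,-0.003,-0.16],"angular":[0,0,0],"claw":-1},{"slide":[-0.002,-0.003,-0.22],"angular":[0,0,0],"claw":-1},{"slide":[-0.002,-0.003,-0.25],"angular":[0,0,0],"claw":-1},{"slide":[-0.002,-0.003,-0.25],"angular":[0,0,0],"claw":-1},{"slide":[-0.002,-0.003,-0.25],"angular":[0,0,0],"claw":-1},{"slide":[-0.002,-0.003,-0.25],"angular":[0,0,0],"claw":-1}]' >/dev/null;  python3 p.py 0.4737 -0.1294 0.1655
```

```text
t 8.7 pos [ 0.4724 -0.1293  0.2256] F [ 0.7 -0.4 -0.7] grip 17.5 35.0
slide [-0.001  0.005  0.241] angular [-0.003 -0.001 -0.   ] q [ 0.82  0.01 -0.61  1.83  0.    1.31  0.25]
```

```bash
python3 -m inch '[{"slide":[0,0.003,-0.012],"angular":[0,0,0],"claw":-1},{"slide":[0,0.003,-0.012],"angular":[0,0,0],"claw":-1},{"slide":[0,0.003,-0.012],"angular":[0,0,0],"claw":-1}]';  python3 -m inch '[{"slide":[0,0.003,0.03],"angular":[0,0,0],"claw":-1},{"slide":[0,0.003,0.09],"angular":[0,0,0],"claw":-1},{"slide":[0,0.003,0.16],"angular":[0,0,0],"claw":-1},{"slide":[0,0.003,0.22],"angular":[0,0,0],"claw":-1},{"slide":[0,0.003,0.25],"angular":[0,0,0],"claw":-1},{"slide":[0,0.003,0.262],"angular":[0,0,0],"claw":-1},{"slide":[0,0.003,0.262],"angular":[0,0,0],"claw":-1},{"slide":[0,0.003,0.262],"angular":[0,0,0],"claw":-1}]';python3 p.py 0.4737 -0.1294 0.2285
```

```text
time: 9.0
position: [0.4738, -0.1293, 0.2294]
tool_rot: [-2.182, -2.26, 0.0]
ft_force: [-0.6, -0.3, -0.6]
grip_width: 0.197
grip_force: 35.0
time: 9.8
position: [0.4743, -0.1292, 0.1653]
tool_rot: [-2.182, -2.259, 0.002]
ft_force: [-3.9, 0.7, 7.8]
grip_width: 0.197
grip_force: 35.0
t 9.8 pos [ 0.4743 -0.1292  0.1653] F [-3.9  0.7  7.8] grip 17.2 35.0
slide [-0.001 -0.003 -0.253] angular [-0.002  0.001 -0.   ] q [ 0.81  0.06 -0.61  1.9   0.04  1.19  0.22]
```

```bash
python3 -m inch '[{"slide":[0,0,-0.03],"angular":[0,0,0],"claw":-1},{"slide":[0,0,-0.09],"angular":[0,0,0],"claw":-1},{"slide":[0,0,-0.16],"angular":[0,0,0],"claw":-1},{"slide":[0,0,-0.22],"angular":[0,0,0],"claw":-1},{"slide":[0,0,-0.26],"angular":[0,0,0],"claw":-1},{"slide":[0,0,-0.26],"angular":[0,0,0],"claw":-1},{"slide":[0,0,-0.26],"angular":[0,0,0],"claw":-1}]'; python3 -m inch '[{"slide":[0,0,-0.05],"angular":[0,0,0],"claw":-1},{"slide":[0,0,-0.13],"angular":[0,0,0],"claw":-1},{"slide":[0,0,-0.21],"angular":[0,0,0],"claw":-1},{"slide":[0,0,-0.26],"angular":[0,0,0],"claw":-1},{"slide":[0,0,-0.26],"angular":[0,0,0],"claw":-1},{"slide":[0,0,-0.26],"angular":[0,0,0],"claw":-1}]' >/dev/null;  python3 p.py 0.57 0.137 0.29
python3 - <<'E'
from bench import ctrl; from h import *
for c in("top","side"):
    d=ctrl.get_image(c); np.savez(f"{c}2.npz",**d); cv2.imwrite(f"pics/{c}2.png",d["color"][:,:,::-1])
    P=cloud(d); xy=(.4737,-.1294)
    for z0,z1,r in[(.135,.185,.0165),(.20,.245,.004)]:
        q=near(P,xy,.03,z0,z1); print(c,z0,len(q),circ(q,r) if len(q)>5 else "")
    q=near(P,xy,.03,.105,.3); print("low",np.sort(q[:,2])[:5])
    q=near(P,xy,.016,.245,.27); q=q[np.hypot(*(q[:,:2]-xy).T)>.0095]; print("collar z",np.percentile(q[:,2],[5,50,95]) if len(q) else "")
    q=near(P,xy,.05,.094,.104); print("cup",len(q),circ(q,.033))
E
```

```text
time: 10.5
position: [0.4744, -0.1293, 0.2287]
tool_rot: [-2.183, -2.259, 0.0]
ft_force: [-0.1, 0.0, -1.8]
grip_width: 0.202
grip_force: 35.0
t 11.1 pos [ 0.4743 -0.1293  0.2936] F [ 0.5  1.  -1.3] grip 17.2 35.0
slide [1.051 0.42  0.014] angular [-0.001 -0.    -0.   ] q [ 0.83 -0.02 -0.6   1.72 -0.01  1.44  0.26]
top 0.135 0 
top 0.2 0 
low []
collar z h.py:16: RuntimeWarning: Mean of empty slice.
  s=least_squares(lambda c:np.hypot(q[:,0]-c[0],q[:,1]-c[1])-r,q[:,:2].mean(0),loss="soft_l1",f_scale=.002)
  ret = um.true_divide(
Traceback (most recent call last):
  File "h.py", line 16, in circ
    s=least_squares(lambda c:np.hypot(q[:,0]-c[0],q[:,1]-c[1])-r,q[:,:2].mean(0),loss="soft_l1",f_scale=.002)
ValueError: Initial guess is outside of provided bounds
```

```bash
python3 -m inch '[{"slide":[0.06,0.02,0],"angular":[0,0,0],"claw":-1},{"slide":[0.18,0.08,0],"angular":[0,0,0],"claw":-1},{"slide":[0.32,0.13,0],"angular":[0,0,0],"claw":-1},{"slide":[0.46,0.19,0],"angular":[0,0,0],"claw":-1},{"slide":[0.6,0.24,0],"angular":[0,0,0],"claw":-1},{"slide":[0.74,0.3,0],"angular":[0,0,0],"claw":-1},{"slide":[0.87,0.35,0],"angular":[0,0,0],"claw":-1},{"slide":[0.95,0.39,0],"angular":[0,0,0],"claw":-1},{"slide":[1.0,0.42,0],"angular":[0,0,0],"claw":-1},{"slide":[1.0,0.42,0],"angular":[0,0,0],"claw":-1}]' >/dev/null; python3 -m inch '[{"slide":[0.05,0,0],"angular":[0,0,0],"claw":-1},{"slide":[0.05,0,0],"angular":[0,0,0],"claw":-1},{"slide":[0.05,0,0],"angular":[0,0,0],"claw":-1}]' >/dev/null; python3 p.py 0.57 0.1367 0.1925
python3 - <<'E'
from bench import ctrl; from h import *
for c in("top","side"):
    d=ctrl.get_image(c); np.savez(f"{c}2.npz",**d); cv2.imwrite(f"pics/{c}2.png",d["color"][:,:,::-1])
    P=cloud(d); xy=(.57,.1367); f=lambda q,r:circ(q,r) if len(q)>5 else ""
    for z0,z1,r in[(.14,.185,.0165),(.205,.245,.004)]:
        q=near(P,xy,.03,z0,z1); print(c,z0,len(q),f(q,r))
    q=near(P,xy,.03,.105,.3); print("low",np.sort(q[:,2])[:5])
    q=near(P,(.4737,-.1294),.05,.094,.104); print("cup",len(q),f(q,.033))
    q=near(P,(.624,.1805),.014,.172,.178); print("pivot",q.mean(0))
E
```

```text
t 12.45 pos [0.57   0.1364 0.2939] F [ 0.1 -0.4 -1.7] grip 17.1 35.0
slide [0.002 0.    0.406] angular [-0.001  0.001 -0.001] q [ 0.43  0.25 -0.85  1.5   0.19  1.48 -0.39]
top 0.14 141 (array([0.5706833, 0.1362312]), np.float64(0.0005581262727039698))
top 0.205 36 (array([0.57040247, 0.1360868 ]), np.float64(0.0002822053588434762))
low [0.13368079 0.13389529 0.13456827 0.13462788 0.13614756]
cup 180 (array([ 0.47382797, -0.12959317]), np.float64(0.00124598897420575))
pivot [0.62647067 0.17506523 0.17410424]
side 0.14 187 (array([0.5693531 , 0.13783105]), np.float64(0.0012923910793773228))
side 0.205 55 (array([0.56923001, 0.13571112]), np.float64(0.0007220380946283341))
low [0.13185569 0.13365084 0.13382158 0.13442647 0.13445287]
cup 180 (array([ 0.47376969, -0.12941086]), np.float64(0.0011293099127723065))
pivot [0.62359402 0.18077046 0.17339788]
```

```bash
python3 -m inch '[{"slide":[0.001,0,0.05],"angular":[0,0,0],"claw":-1},{"slide":[0.001,0,0.13],"angular":[0,0,0],"claw":-1},{"slide":[0.001,0,0.22],"angular":[0,0,0],"claw":-1},{"slide":[0.001,0,0.31],"angular":[0,0,0],"claw":-1},{"slide":[0.001,0,0.38],"angular":[0,0,0],"claw":-1},{"slide":[0.001,0,0.406],"angular":[0,0,0],"claw":-1},{"slide":[0.001,0,0.406],"angular":[0,0,0],"claw":-1},{"slide":[0.001,0,0.406],"angular":[0,0,0],"claw":-1}]' >/dev/null; python3 p.py 0.66 0.1398 0.1925
```

```text
t 13.35 pos [0.5707 0.1369 0.1931] F [ 0.5  0.4 -1.1] grip 17.2 35.0
slide [-0.001  0.357  0.003] angular [ 0.002 -0.    -0.001] q [ 0.41  0.31 -0.83  1.65  0.24  1.29 -0.42]
```

Slide into the slot, slowly near the end.

```bash
python3 -m inch '[{"slide":[0,0.04,0],"angular":[0,0,0],"claw":-1},{"slide":[0,0.09,0],"angular":[0,0,0],"claw":-1},{"slide":[0,0.14,0],"angular":[0,0,0],"claw":-1},{"slide":[0,0.19,0],"angular":[0,0,0],"claw":-1},{"slide":[0,0.23,0],"angular":[0,0,0],"claw":-1},{"slide":[0,0.27,0],"angular":[0,0,0],"claw":-1},{"slide":[0,0.27,0],"angular":[0,0,0],"claw":-1}]'; python3 p.py 0.66 0.1398 0.1925; python3 -m inch '[{"slide":[0,0.03,0],"angular":[0,0,0],"claw":-1},{"slide":[0,0.06,0],"angular":[0,0,0],"claw":-1},{"slide":[0,0.085,0],"angular":[0,0,0],"claw":-1},{"slide":[0,0.085,0],"angular":[0,0,0],"claw":-1},{"slide":[0,0.085,0],"angular":[0,0,0],"claw":-1}]';python3 p.py 0.66 0.1398 0.1925
python3 - <<'E'
from bench import ctrl; from h import *
d=ctrl.get_image("side"); np.savez("side3.npz",**d)
t=ctrl.get_image("top")
im=np.hstack([cv2.resize(d["color"][90:250,270:450],None,fx=2.2,fy=2.2),cv2.resize(t["color"][90:250,110:290],None,fx=2.2,fy=2.2)])
cv2.imwrite("pics/s3.png",im[:,:,::-1])
E
```

```text
time: 14.05
position: [0.6392, 0.1391, 0.1925]
tool_rot: [2.183, 2.259, 0.001]
ft_force: [-0.3, 0.8, -1.2]
grip_width: 0.2
grip_force: 35.0
t 14.05 pos [0.6392 0.1391 0.1925] F [-0.3  0.8 -1.2] grip 17.4 35.0
slide [-0.     0.083  0.   ] angular [ 0.001 -0.001 -0.002] q [ 0.33  0.46 -0.79  1.47  0.33  1.34 -0.45]
time: 14.55
position: [0.6589, 0.1401, 0.1924]
tool_rot: [-2.182, -2.259, 0.0]
ft_force: [-0.3, 1.4, -0.5]
grip_width: 0.199
grip_force: 35.0
t 14.55 pos [0.6589 0.1401 0.1924] F [-0.3  1.4 -0.5] grip 17.3 35.0
slide [-0.001  0.004 -0.   ] angular [-0.001 -0.    -0.   ] q [ 0.31  0.5  -0.78  1.42  0.35  1.36 -0.45]
```

View pics/s3.png

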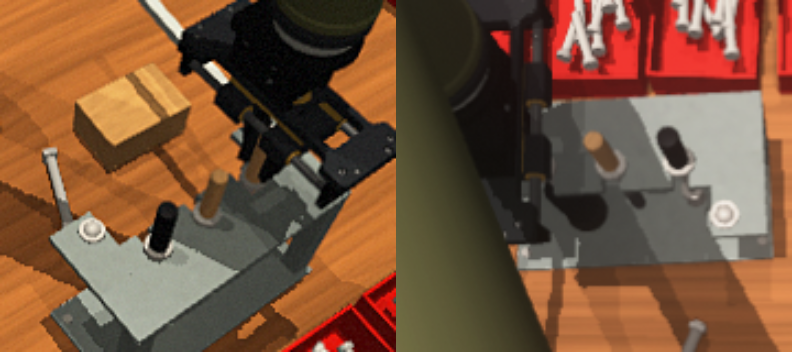

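The crop shows the brush handle at (255,160) between the fingers, next to the file (213,190) and nut driver (160,225), and its shaft has entered the free slot with almost no force. Next I lower it until the collar rests.

```bash
python3 -m inch '[{"slide":[0,0.003,0.01],"angular":[0,0,0],"claw":-1},{"slide":[0,0.003,0.02],"angular":[0,0,0],"claw":-1},{"slide":[0,0.003,0.028],"angular":[0,0,0],"claw":-1},{"slide":[0,0.003,0.028],"angular":[0,0,0],"claw":-1},{"slide":[0,0.003,0.028],"angular":[0,0,0],"claw":-1}]'; python3 p.py 0.66 0.1398 0.1855
```

```text
time: 15.15
position: [0.6597, 0.14, 0.1854]
tool_rot: [-2.182, -2.26, 0.0]
ft_force: [-0.5, 0.3, -0.7]
grip_width: 0.2
grip_force: 35.0
t 15.15 pos [0.6597 0.14   0.1854] F [-0.5  0.3 -0.7] grip 17.4 35.0
slide [-0.001  0.001 -0.   ] angular [-0.  0. -0.] q [ 0.3   0.51 -0.77  1.43  0.36  1.35 -0.45]
```

```bash
python3 -m inch '[{"slide":[0,0,0.006],"angular":[0,0,0],"claw":-1},{"slide":[0,0,0.008],"angular":[0,0,0],"claw":-1},{"slide":[0,0,0.008],"angular":[0,0,0],"claw":-1},{"slide":[0,0,0.008],"angular":[0,0,0],"claw":-1}]'; python3 p.py 0.66 0.1398 0.1855
```

```text
time: 15.55
position: [0.6597, 0.14, 0.1854]
tool_rot: [2.182, 2.259, 0.0]
ft_force: [-3.2, -2.2, 7.4]
grip_width: 0.2
grip_force: 35.0
t 15.55 pos [0.6597 0.14   0.1854] F [-3.2 -2.2  7.4] grip 17.4 35.0
slide [-0.001  0.001 -0.001] angular [ 0.001  0.001 -0.001] q [ 0.3   0.51 -0.77  1.43  0.36  1.35 -0.45]
```

```bash
python3 -m inch '[{"slide":[0,0,-0.006],"angular":[0,0,0],"claw":-0.4},{"slide":[0,0,-0.006],"angular":[0,0,0],"claw":-0.1},{"slide":[0,0,-0.006],"angular":[0,0,0],"claw":-0.1},{"slide":[0,0,-0.006],"angular":[0,0,0],"claw":-0.1},{"slide":[0,0,-0.006],"angular":[0,0,0],"claw":-0.1}]' >/dev/null; python3 p.py 0.66 0.1398 0.29; python3 -m inch '[{"slide":[0,0,-0.04],"angular":[0,0,0],"claw":-0.1},{"slide":[0,0,-0.12],"angular":[0,0,0],"claw":-0.1},{"slide":[0,0,-0.22],"angular":[0,0,0],"claw":-0.1},{"slide":[0,0,-0.32],"angular":[0,0,0],"claw":-0.1},{"slide":[0,0,-0.38],"angular":[0,0,0],"claw":-0.1},{"slide":[0,0,-0.38],"angular":[0,0,0],"claw":-0.1},{"slide":[0,0,-0.38],"angular":[0,0,0],"claw":-0.1}]' >/dev/null; python3 p.py 0.409 0.1961 0.29; python3 - <<'E'
from bench import ctrl; from h import *
d=ctrl.get_image("side"); P=cloud(d)
q=near(P,(.66,.1398),.02,.17,.226); print(len(q),circ(q,.009),q[:,2].max())
q=near(P,(.66,.1398),.02,.17,.195); print(len(q),circ(q,.009)[0] if len(q)>5 else "")
q=near(P,(.409,.196),.014,.19,.21); print("knob",len(q),circ(q,.007))
E
```

```text
t 16.05 pos [0.6597 0.14   0.1847] F [ 0.6 -0.1 -0.7] grip 38.5 0.0
slide [-0.001  0.001 -0.421] angular [-0.001  0.    -0.   ] q [ 0.3   0.51 -0.77  1.43  0.36  1.35 -0.45]
t 16.75 pos [0.6596 0.14   0.2795] F [ 0.3 -0.6 -0.1] grip 38.9 0.0
slide [ 0.259 -0.994 -0.042] angular [-0.001  0.001 -0.   ] q [ 0.3   0.46 -0.79  1.29  0.32  1.52 -0.42]
189 (array([0.65908845, 0.14079892]), np.float64(0.0021271571150259933)) 0.22114588074145802
66 [0.65904437 0.14075735]
knob 54 (array([0.40798644, 0.19721876]), np.float64(0.001903299386829854))
```

```bash
python3 -m inch '[{"slide":[0.04,-0.15,-0.03],"angular":[0,0,0],"claw":0},{"slide":[0.09,-0.33,-0.03],"angular":[0,0,0],"claw":0},{"slide":[0.13,-0.5,-0.03],"angular":[0,0,0],"claw":0},{"slide":[0.18,-0.68,-0.03],"angular":[0,0,0],"claw":0},{"slide":[0.23,-0.86,-0.03],"angular":[0,0,0],"claw":0},{"slide":[0.26,-0.97,-0.03],"angular":[0,0,0],"claw":0},{"slide":[0.26,-0.995,-0.03],"angular":[0,0,0],"claw":0},{"slide":[0.26,-0.995,-0.03],"angular":[0,0,0],"claw":0},{"slide":[0.26,-0.995,-0.03],"angular":[0,0,0],"claw":0}]' >/dev/null; python3 p.py 0.4088 0.1964 0.185
```

```text
t 17.7 pos [0.4097 0.1954 0.2871] F [ 1.4 -0.6 -0.7] grip 43.4 0.0
slide [ 0.004 -0.004  0.408] angular [-0.001 -0.    -0.003] q [ 0.48 -0.14 -0.88  1.8  -0.11  1.44 -0.35]
```

```bash
python3 -m inch '[{"slide":[0.004,-0.004,0.1],"angular":[0,0,0],"claw":0},{"slide":[0.004,-0.004,0.22],"angular":[0,0,0],"claw":0},{"slide":[0.004,-0.004,0.33],"angular":[0,0,0],"claw":0},{"slide":[0.004,-0.004,0.4],"angular":[0,0,0],"claw":0},{"slide":[0.004,-0.004,0.4],"angular":[0,0,0],"claw":0},{"slide":[0.004,-0.004,0.4],"angular":[0,0,0],"claw":0}]' >/dev/null; python3 -m inch '[{"slide":[0,0,0],"angular":[0,0,0],"claw":-1},{"slide":[0,0,0],"angular":[0,0,0],"claw":-1},{"slide":[0,0,0],"angular":[0,0,0],"claw":-1},{"slide":[0,0,0],"angular":[0,0,0],"claw":-1},{"slide":[0,0,0],"angular":[0,0,0],"claw":-1},{"slide":[0,0,0],"angular":[0,0,0],"claw":-1},{"slide":[0,0,0],"angular":[0,0,0],"claw":-1}]' 15 >/dev/null; python3 p.py 0.4088 0.1964 0.185
cat > arc.py <<'E'
"""arc.py a1 a2 ...: slides from here to the knob at the keeper angles a (rack yaw 2 deg)"""
import sys,numpy as np
from bench import ctrl
s=ctrl.get_state(); psi=np.radians(2.0); X=np.array([np.cos(psi),np.sin(psi)]); Y=np.array([-X[1],X[0]])
v=np.array(s["position"][:2])-[.6241,.1805]; k=np.array([v@X,v@Y])
print("angle now",round(np.arctan2(-k[0],-k[1]),3),"radius",round(np.hypot(*k),4))
for a in map(float,sys.argv[1:]):
    t=.215*np.array([-np.sin(a),-np.cos(a)])-k; print(a,"slide x,y",np.round(t[::-1]/.25,3))
E
python3 arc.py 1.6 1.5 1.4 1.3 1.2 1.1 1.0 .9 .8 .7
```

```text
t 19.0 pos [0.4091 0.1972 0.1879] F [ 5.1 -0.5 -1.7] grip 13.5 15.0
slide [-0.003 -0.001  0.012] angular [ 0.005 -0.    -0.001] q [ 0.47 -0.06 -0.93  1.95 -0.05  1.23 -0.41]
angle now 1.683 radius 0.2157
1.6 slide x,y [-0.072 -0.002]
1.5 slide x,y [-0.158 -0.001]
1.4 slide x,y [-0.243  0.01 ]
1.3 slide x,y [-0.327  0.029]
1.2 slide x,y [-0.408  0.056]
1.1 slide x,y [-0.487  0.091]
1.0 slide x,y [-0.561  0.134]
0.9 slide x,y [-0.631  0.184]
0.8 slide x,y [-0.696  0.24 ]
0.7 slide x,y [-0.755  0.303]
```

```bash
python3 -m inch '[{"slide":[-0.07,0,0],"angular":[0,0,0],"claw":-1},{"slide":[-0.16,0.002,0],"angular":[0,0,0],"claw":-1},{"slide":[-0.243,0.013,0],"angular":[0,0,0],"claw":-1},{"slide":[-0.327,0.032,0],"angular":[0,0,0],"claw":-1},{"slide":[-0.408,0.059,0],"angular":[0,0,0],"claw":-1},{"slide":[-0.487,0.094,0],"angular":[0,0,0],"claw":-1},{"slide":[-0.561,0.137,0],"angular":[0,0,0],"claw":-1},{"slide":[-0.631,0.187,0],"angular":[0,0,0],"claw":-1},{"slide":[-0.696,0.243,0],"angular":[0,0,0],"claw":-1},{"slide":[-0.755,0.305,0],"angular":[0,0,0],"claw":-1}]'; python3 arc.py .6 .5 .4 .3 .25 .2
```

```text
time: 20.0
position: [0.4902, 0.0096, 0.1876]
tool_rot: [-2.182, -2.258, 0.005]
ft_force: [-2.5, -0.8, 5.0]
grip_width: 0.156
grip_force: 15.0
angle now 0.699 radius 0.2171
0.6 slide x,y [-0.045  0.073]
0.5 slide x,y [-0.09   0.147]
0.4 slide x,y [-0.127  0.224]
0.3 slide x,y [-0.157  0.305]
0.25 slide x,y [-0.169  0.346]
0.2 slide x,y [-0.178  0.388]
```

```bash
python3 -m inch '[{"slide":[-0.045,0.073,0],"angular":[0,0,0],"claw":-1},{"slide":[-0.09,0.147,0],"angular":[0,0,0],"claw":-1},{"slide":[-0.127,0.224,0],"angular":[0,0,0],"claw":-1},{"slide":[-0.157,0.305,0],"angular":[0,0,0],"claw":-1},{"slide":[-0.169,0.346,0],"angular":[0,0,0],"claw":-1},{"slide":[-0.178,0.388,0],"angular":[0,0,0],"claw":-1},{"slide":[-0.178,0.388,0],"angular":[0,0,0],"claw":-1},{"slide":[-0.178,0.388,0],"angular":[0,0,0],"claw":-1}]' 30; python3 arc.py .15 .1 .05 0 -.01 -.02
```

```text
time: 20.8
position: [0.5893, -0.0324, 0.1876]
tool_rot: [2.184, 2.257, -0.005]
ft_force: [-0.1, -5.4, 5.1]
grip_width: 0.153
grip_force: 30.0
angle now 0.197 radius 0.2158
0.15 slide x,y [-0.004  0.04 ]
0.1 slide x,y [-0.009  0.083]
0.05 slide x,y [-0.013  0.126]
0.0 slide x,y [-0.014  0.169]
-0.01 slide x,y [-0.014  0.178]
-0.02 slide x,y [-0.013  0.186]
```

```bash
python3 -m inch '[{"slide":[-0.004,0.04,0],"angular":[0,0,0],"claw":-1},{"slide":[-0.009,0.083,0],"angular":[0,0,0],"claw":-1},{"slide":[-0.011,0.126,0],"angular":[0,0,0],"claw":-1},{"slide":[-0.011,0.16,0],"angular":[0,0,0],"claw":-1},{"slide":[-0.011,0.18,0],"angular":[0,0,0],"claw":-1},{"slide":[-0.011,0.18,0],"angular":[0,0,0],"claw":-1},{"slide":[-0.011,0.18,0],"angular":[0,0,0],"claw":-1}]' 40; python3 arc.py 0 -.02
```

```text
time: 21.5
position: [0.6317, -0.0342, 0.1875]
tool_rot: [-2.183, -2.256, 0.012]
ft_force: [-8.1, -5.5, 8.8]
grip_width: 0.149
grip_force: 40.0
angle now -0.001 radius 0.2148
0.0 slide x,y [-0.001 -0.001]
-0.02 slide x,y [-0.001  0.017]
```

```bash
python3 -m inch '[{"slide":[0,0.01,0],"angular":[0,0,0],"claw":-1},{"slide":[0,0.02,0],"angular":[0,0,0],"claw":-1},{"slide":[0,0.02,0],"angular":[0,0,0],"claw":-1},{"slide":[0,0.02,0],"angular":[0,0,0],"claw":-1}]' 40; python3 arc.py 0; python3 -m inch '[{"slide":[0,-0.008,0],"angular":[0,0,0],"claw":-1},{"slide":[0,-0.008,0],"angular":[0,0,0],"claw":-1}]'; python3 arc.py 0
```

```text
time: 21.9
position: [0.6322, -0.0342, 0.1873]
tool_rot: [-2.179, -2.251, 0.025]
ft_force: [-20.3, -6.1, 16.4]
grip_width: 0.147
grip_force: 40.1
angle now -0.003 radius 0.2149
0.0 slide x,y [-0.001 -0.002]
time: 22.1
position: [0.632, -0.0342, 0.1874]
tool_rot: [-2.181, -2.254, 0.02]
ft_force: [-16.0, -5.4, 12.8]
grip_width: 0.15
grip_force: 40.0
angle now -0.002 radius 0.2148
0.0 slide x,y [-0.001 -0.002]
```

```bash
python3 -m inch '[{"slide":[0,-0.01,0],"angular":[0,0,0],"claw":-1},{"slide":[0,-0.022,0],"angular":[0,0,0],"claw":-1},{"slide":[0,-0.022,0],"angular":[0,0,0],"claw":-1}]'; python3 -m inch '[{"slide":[0,0,0],"angular":[0,0,0],"claw":-0.4},{"slide":[0,0,0],"angular":[0,0,0],"claw":0},{"slide":[0,0,0],"angular":[0,0,0],"claw":0},{"slide":[0,0,0],"angular":[0,0,0],"claw":0},{"slide":[0,0,-0.05],"angular":[0,0,0],"claw":0},{"slide":[0,0,-0.15],"angular":[0,0,0],"claw":0},{"slide":[0,0,-0.25],"angular":[0,0,0],"claw":0},{"slide":[0,0,-0.35],"angular":[0,0,0],"claw":0},{"slide":[0,0,-0.4],"angular":[0,0,0],"claw":0},{"slide":[0,0,-0.4],"angular":[0,0,0],"claw":0}]'; python3 -m inch '[{"slide":[-0.1,-0.15,0],"angular":[0,0,0],"claw":0},{"slide":[-0.2,-0.3,0],"angular":[0,0,0],"claw":0},{"slide":[-0.35,-0.45,0],"angular":[0,0,0],"claw":0},{"slide":[-0.5,-0.45,0],"angular":[0,0,0],"claw":0},{"slide":[-0.65,-0.45,0],"angular":[0,0,0],"claw":0},{"slide":[-0.8,-0.45,0],"angular":[0,0,0],"claw":0},{"slide":[-0.9,-0.45,0],"angular":[0,0,0],"claw":0},{"slide":[-0.9,-0.45,0],"angular":[0,0,0],"claw":0},{"slide":[-0.9,-0.45,0],"angular":[0,0,0],"claw":0}]' >/dev/null
python3 - <<'E'
from bench import ctrl; from h import *
for c in("top","side"):
    d=ctrl.get_image(c); cv2.imwrite(f"pics/{c}9.png",cv2.resize(d["color"],(784,588))[:,:,::-1]); P=cloud(d)
    psi=np.radians(2.)
    q=near(P,(.631,-.0343),.016,.2,.209)
    if len(q): 
        k=np.r_[q.mean(0)[:2]]-[.6241,.1805]; print(c,"knob",len(q),q.mean(0).round(4),"angle",np.arctan2(-k[0],-k[1])-psi)
    for n,xy in dict(brush=(.66,.1398),file=(.662,.0818),nut=(.664,.0238)).items():
        q=near(P,xy,.016,.195,.226); print(c,n,len(q),circ(q,.009)[0].round(4) if len(q)>5 else "",q[:,2].max().round(4) if len(q) else "")
    q=near(P,(.4737,-.1294),.05,.094,.104); print("cup",len(q),circ(q,.033)[0].round(4) if len(q)>5 else "")
E
```

```text
time: 22.4
position: [0.6312, -0.0342, 0.1877]
tool_rot: [2.184, 2.256, -0.006]
ft_force: [-1.3, -4.7, 3.2]
grip_width: 0.147
grip_force: 40.0
time: 23.4
position: [0.6327, -0.0305, 0.2901]
tool_rot: [2.18, 2.258, 0.004]
ft_force: [0.9, -0.1, -0.1]
grip_width: 0.5
grip_force: 0.0
top knob 57 [ 0.6312 -0.0352  0.2054] angle -0.0677684373815644
top brush 135 [0.661  0.1401] 0.2228
top file 102 [0.6645 0.0826] 0.2194
top nut 121 [0.6649 0.0233] 0.2191
cup 184 [ 0.4737 -0.1296]
side knob 47 [ 0.631  -0.0337  0.2039] angle -0.06726358322983259
side brush 126 [0.6592 0.1404] 0.2208
side file 85 [0.6606 0.0861] 0.2178
side nut 116 [0.6634 0.0255] 0.2183
cup 180 [ 0.4738 -0.1294]
```

View pics/top9.png

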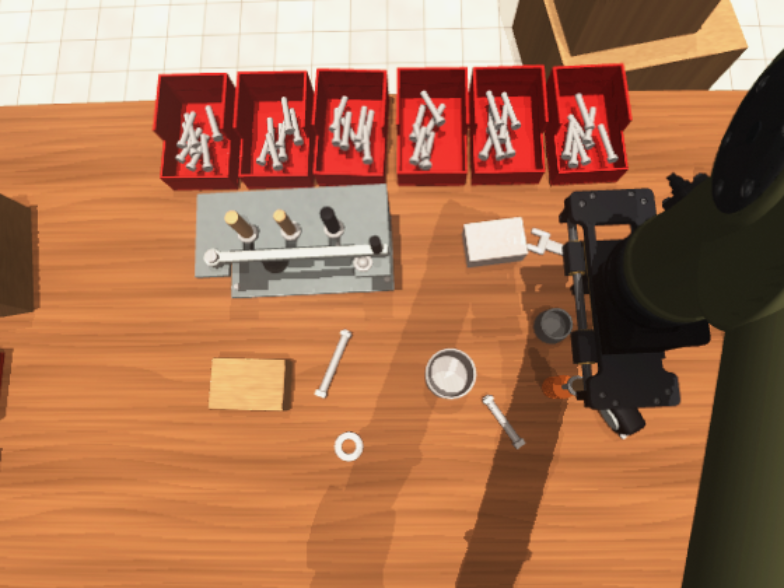

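View pics/side9.png

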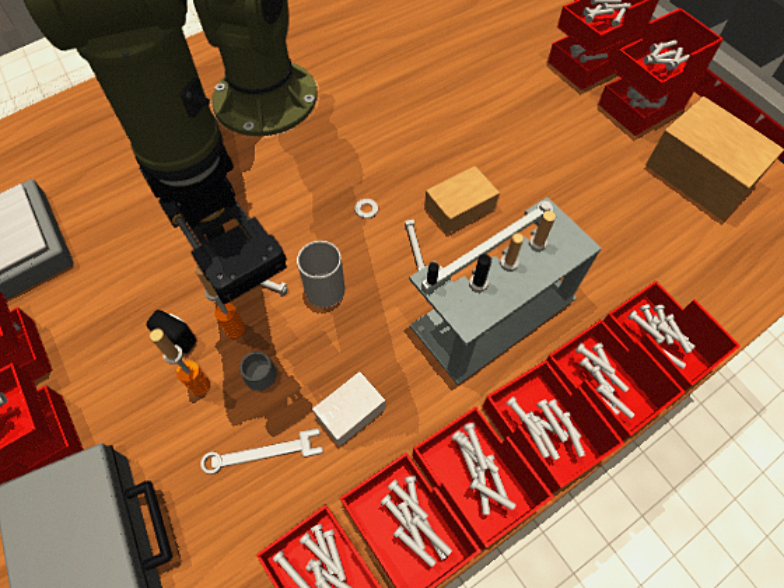

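The bar lies shut across the slots, from the pivot (212,257) to the knob (376,243). With the yaw sign corrected, the keeper angle is about 0.002 rad, and the detent ball sits at (363,263). The brush (238,222), file and nut driver all hang in the rack. The cup is unmoved at (450,373), and the gripper touches nothing.

```bash
python3 -c "
from bench import ctrl
s=ctrl.get_state(); print(s['time'],s['position'],s['ft_force']); print(ctrl.close_job())"
```

```text
24.4 [ 0.52716591 -0.25803079  0.28688789] [ 0.24786339  0.11179747 -0.82394753]
the job is handed in; nothing more can be done
None
```

I gave the cup two full strokes without moving it, hung the brush in the free slot and shut the keeper past its detent (about 0.002 rad); the job was handed in at 24.4 s, with no verdict returned.

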